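Load the drilling jig under its drill plate and latch it

TASK

Load the long square-section block into the drilling jig on the bench: swing the latch arm well open, set the block down on the jig's front apron, lengthwise in front of the gap, and let go of it. Then slide it straight in through the gap into the slot, slide it sideways along the slot under the metal drill plate until it is home against the end stop, and swing the latch arm fully shut behind it. Leave the two other blocks where they are.

Things in the scene. Friction and masses are not known exactly. Their poses are not given: they have to be found in the camera images.
- drill_jig: Drilling jig, fixed: plywood base (mm, jig frame: x -110..80, y -147..115, top z = 8), wooden fences, metal drill plate, latch arm; all rigid. Origin on the bench top, under the middle of the slot's width; z up, x away from the robot, y left along the slot; turned by up to 0.35 rad. Open flat apron for setting the block down: x -110..-40, toward the robot. All jig figures below are in its frame.
- gap (a point): Middle of the gap in the front fence, on the base top (jig x = -34, y = -40, z = 8 mm). The fence, x -40..-28 and z up to 38, is open from y = -99 to y = 19 (118 mm). The workpiece laid along y goes in with its centre near y = -40.
- slot_end (a point): Foot of the end stop's face, mid-slot, on the base top (jig x = 0, y = 95, z = 8 mm). Slot: x -28..28 (56 mm wide), from its open right end at y = -147 to this stop; back fence x 28..43, z up to 38. Home against the stop, the workpiece's centre is at y = 40 and its right end at y = -15.
- plate_edge (a point): Middle of the drill plate's right edge, underside (jig x = 2, y = -10, z = 64 mm). The plate roofs slot and fences: x -41..45, y -10..111, z 64..70 (73 at its two bushes). The workpiece's top is at z = 58 in the slot; fingers cannot go in under the plate beside it.
- swing_latch (a joint): Latch arm's angle on an upright pivot at jig x = 60, y = -26 mm. 0 = shut: arm points to jig -x, across the slot (3 mm clear of a block that is home) and over the apron. Grows as it swings to the right (-y); at 1.57 it lies along -y behind the back fence, clear; stop at 1.9. Starts at 0 to 0.6; stays where left (about 1 N at the peg moves it). Arm 16 mm wide, z 40..52, above the fences.
- latch_peg (a point): Middle of the upright black round peg on the latch arm's free end: 16 mm diameter, 38 mm tall (z = 52..90 mm), 113 mm from the pivot. Can be pushed or pinched from above.
- dark_block: The workpiece: dark wooden block with square section, 50 x 50 mm, 110 mm long along its y axis, 0.13 kg, loose on the bench to the robot's right. Origin: centre of its underside.
- workpiece (a point): Centre of the workpiece, 25 mm above its underside.
- sanding_block: Bystander: flatter and wider block, 62 x 110 x 36 mm (a sanding block), loose on the bench. Origin: centre of its underside.
- block_c: Bystander: short pale wooden block, 50 x 75 x 40 mm, loose on the bench. Origin: centre of its underside.
There are look-alikes about, which are no part of the job. Leave any green or orange look-alike of the dark_block alone.

How it is judged (in metres and radians):
On the way, in this order (a step that is already met when the one before it is completed fails the run):
1. the latch arm is swung open (joint above 1.2) (value of joint swing_latch above 1.2 rad), for 0.2 s.
2. the block lies on the apron in front of the gap, along the slot, let go (x of workpiece in the frame of drill_jig between -0.11 and -0.045 m and y of workpiece in the frame of drill_jig between -0.08 and 0 m and z of workpiece in the frame of drill_jig below 0.037 m and angle between the y axis of dark_block and the y axis of drill_jig, either way round below 0.3 rad and contact force between the fingers and dark_block below 0.3 N), for 0.2 s.
3. the block is through the gap, wholly in the slot and not yet moved along it (x of workpiece in the frame of drill_jig above -0.005 m and y of workpiece in the frame of drill_jig below 0 m and z of workpiece in the frame of drill_jig below 0.037 m), for 0.1 s.
4. the block is under the drill plate, within 4 mm of the end stop (y of workpiece in the frame of drill_jig above 0.036 m and z of workpiece in the frame of drill_jig below 0.037 m), for 0.1 s.
At the end, for the whole second after the job is handed in: The block lies in the slot under the drill plate, within 4 mm of the end stop and at rest, and the latch arm is shut behind it (joint below 0.08 rad) (all of step 4 and x of workpiece in the frame of drill_jig between -0.006 and 0.006 m and value of joint swing_latch below 0.08 rad and linear speed of dark_block below 0.01 m/s); the robot touches nothing.
It fails at once if one of the two other blocks is moved more than 30 mm (distance of any of sanding_block, block_c from where it was at the start of the episode above 0.03 m).
It also fails if it takes over 72 s, if anything falls off the work surface, if the arm or the gripper's body presses on something with over 40 N, if the wrist force passes 120 N, or if a joint passes its speed limit or range.

ROBOT

A 6-joint arm with a two-finger parallel gripper is mounted at the origin on a cart in front of the work surface, level with it; the furniture and walls round the work are solid. World frame = base frame: x ahead of the robot, y to its left, z up, the work surface at z = 0. Lengths are in m, angles in degrees, forces in N, time in s.
With the tool pointing down it reaches from about 0.4 to 0.825 m from the base axis. Payload 7 kg.
Tool frame: the origin (TCP) lies at the very end of the fingers, on their centre line; the grasp point (between the pads) lies 19 mm behind it; z points along the fingers, y is the line along which they close (so a half turn about z gives the same grasp; the last joint's range is limited). The gripper opens to 85 mm and grips with 20 to 120 N. Pads are 22 mm wide; open, the fingers measure 114 mm over their backs; the gripper's body (76 mm by 85 mm) begins 54 mm behind the grasp point. The pads swing forward as they close: fully open they stand 13 mm farther back than shut.
Start: joints at [-53.165, 20.546, 0.682, 0, -70.136, -16.507], TCP at [0.234, -0.633, 0.231] pointing down, gripper open.
Joint ranges: [-176.03, 176.03], [-82.01, 121.73], [-58.28, 71.71], [-173.87, 95.51], [-174.79, -0.11], [-173.66, 173.66]. Speed limits (degrees/s): [136.94, 136.94, 172.46, 180, 180, 180].

INTERFACE

Orientations are given as a 3x3 rotation matrix whose columns are the frame's x, y, z axes.
In Python, from bench import * gives the robot as it stands. The module is installed in compiled form; this text tells all that it offers.
- The arm moves only by the tool step_arm, never from a script. Its argument "increments" is a list of rows, each a list of 7 numbers: the turn, a rotation vector about the world's x, y, z in rad, then the shift along the world's x, y, z in mm, then the opening, from 0 (shut) to 1 (fully open). In form: [[rx, ry, rz, x, y, z, claw], ...]. A call has exactly 8 rows; each row is the pose to reach, as a shift and turn from the pose commanded when the call began; what a row does not reach only later rows make up. A row lasts 1/8 s, in which the tool goes at most 62.5 mm and 10.7 degrees, less where a joint would pass 70% of its speed; a pose out of reach is approached as far as the arm can. A call with a gripper value outside its range is refused whole. The fingers move at their own pace and stop on an object; "grip_force" is the grip in N (left out, the last holds). Time passes only in rows, so rows that repeat a pose let the fingers close, or fill a call up. It gives the time, the measured TCP pose, the force, the opening and the grip force at its end, in the units of the state.
- read_state(): the state, without advancing time (a new reading comes with each control period).
- get_image(name): name is "scene" or "side" or "wrist"; returns a dict with "img" (384x512x3 uint8, red, green, blue), "camera_matrix" (3x3 intrinsics, pixels), "R" (3x3) and "t" (3): a world point X has camera coordinates R X + t; the wrist camera has in their place "mount" (4x4, takes a point from camera to tool coordinates, whose origin is the TCP and whose axes are the flange's). Camera axes: x right, y down, z forward; pixel columns grow to the right and rows downward; lengths in m; the calibration is good to about 2 mm. A picture is of the moment at which its call begins: read the wrist's pose just before it. There is no depth.
- sign_off(): hands the job in; it is judged then, once.
The state is a dict: "time": time; "joint_pos": joint angles; "qvel": joint speeds; "joint_efforts": joint torques, N m; "position": TCP position; "eef_rot": TCP orientation; "wrist_force": force on the tool from outside, world axes, zero at the start; "torque": the same for the moment, N m; "gripper_width": finger opening in m; "gripper_force": force on a finger pad.
Only numpy, scipy, OpenCV 4.12 (cv2) and the standard library are available. Lean on these libraries where they do the work, as an engineer would, in place of code of your own. Each camera call takes 0.05 s, during which the arm holds its last target. There are 200 camera calls.

## Working session

There is one attempt and no reset: what is moved stays moved. The work goes in short steps, Python scripts to look and compute and a tool call to move; the robot and the scene stay as the last step left them, time stands still between calls to the robot, and variables do not carry over. Pictures are saved under pics/ and viewed, at most 10 in all, crops included, and the job is handed in when it is done.

Besides the shell and the picture viewer there is one more tool, called after ">>>" as name([rows], argument=value, ...), one row to a line, values as JSON. step_arm: Moves the arm, as the interface text tells. Its arguments: {"type":"object","properties":{"increments":{"type":"array"},"grip_force":{"type":"number"}},"required":["increments"]}

```bash
mkdir -p pics; cat > h.py <<'E'
from bench import *
import numpy as np, cv2
def snap(n,f):
    s=read_state(); d=get_image(n); cv2.imwrite('pics/'+f,d['img'][:,:,::-1]); 
    if n=='wrist':
        T=np.eye(4);T[:3,:3]=np.array(s['eef_rot']).reshape(3,3);T[:3,3]=s['position']
        M=T@np.array(d['mount']); R=M[:3,:3].T; d['R']=R; d['t']=-R@M[:3,3]
    np.savez('pics/'+f[:-4]+'.npz',K=d['camera_matrix'],R=d['R'],t=d['t']); return d
def px(f,u,v,z):
    d=np.load('pics/'+f+'.npz'); r=d['R'].T@np.linalg.inv(d['K'])@[u,v,1]; c=-d['R'].T@d['t']
    return c+r*(z-c[2])/r[2]
def proj(f,X):
    d=np.load('pics/'+f+'.npz'); p=d['K']@(d['R']@np.array(X)+d['t']); return p[:2]/p[2]
E
python3 - <<'E'
from h import *
a=snap('scene','s0.png')['img'];b=snap('side','d0.png')['img'];snap('wrist','w0.png')
cv2.imwrite('pics/sd.png',cv2.resize(np.vstack([a,b]),None,fx=.78,fy=.78)[:,:,::-1])
s=read_state();print(s['time'],s['position'],s['eef_rot'])
E
```

```text
0.15 [ 0.23432862 -0.63263731  0.23060131] [[-9.37754063e-01 -3.47299586e-01 -5.60416883e-04]
 [-3.47300012e-01  9.37753401e-01  1.12247261e-03]
 [ 1.35698566e-04  1.24723604e-03 -9.99999213e-01]]
```

View pics/s0.png

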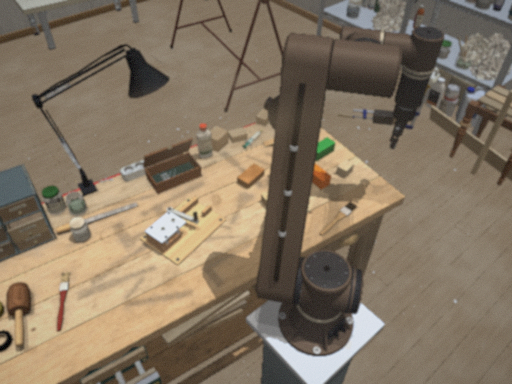

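View pics/d0.png

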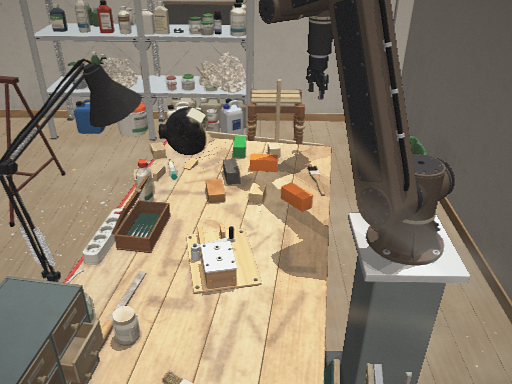

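The side view shows these candidates for the workpiece:
- dark block (231,171)
- green look-alike (240,146)
- orange ones (263,162) and (296,196)
- brown-orange block (215,190)
- pale block (257,195)

I choose the dark one and will check it in a close crop.

```bash
python3 - <<'E'
import cv2
a=cv2.imread('pics/d0.png')[145:295,175:335]
cv2.imwrite('pics/c0.png',cv2.resize(a,None,fx=4,fy=4,interpolation=cv2.INTER_CUBIC))
E
```

```text
(no output)
```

View pics/c0.png

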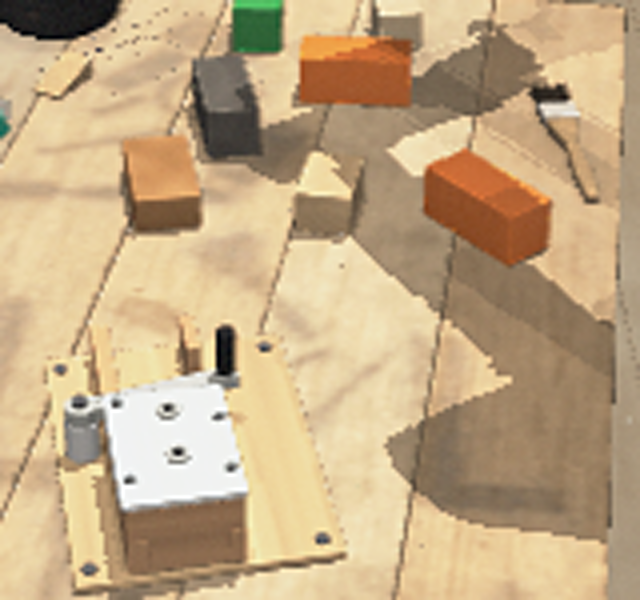

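The crop confirms the dark block at crop (227,105), i.e. side (232,171). The jig base corners are at crop (50,360), (272,335), (345,553) and (80,590), the peg top at (225,328), and the pivot at (82,402).

```bash
cat >> h.py <<'E'
def fitjig(P,J):
    P=np.array(P)[:,:2];J=np.array(J,float);a=P-P.mean(0);b=J-J.mean(0)
    th=np.arctan2((b[:,0]*a[:,1]-b[:,1]*a[:,0]).sum(),(a*b).sum()); c,s=np.cos(th),np.sin(th);R=np.array([[c,-s],[s,c]])
    t=P.mean(0)-R@J.mean(0); return t,th,np.linalg.norm(P-(J@R.T+t),axis=1)
E
python3 - <<'E'
from h import *
q=lambda u,v,z:px('d0',175+u/4-.4,145+v/4-.4,z)
B=[(50,360),(272,335),(345,553),(80,590)]
J=[(.08,-.147),(-.11,-.147),(-.11,.115),(.08,.115)]
P=[q(*b,.008) for b in B]
print(fitjig(P,J))
P2=[q(*b,.070) for b in [(103,388),(232,380),(246,493),(121,508)]]
J2=[(.045,-.01),(-.041,-.01),(-.041,.111),(.045,.111)]
print(fitjig(P+P2,J+J2))
print('peg',q(226,328,.09),'pivot',q(82,402,.07))
for n,z,L in [('dark',.05,[(193,60),(240,55),(259,120),(205,128)]),('darkbot',0,[(212,158),(263,152)]),('sand',.036,[(123,140),(184,136),(200,192),(134,200)]),('c',.04,[(315,152),(362,165),(350,207),(296,200)])]:
    print(n,[q(*l,z)[:2].round(3) for l in L])
E
```

```text
(array([0.57987948, 0.12388435]), np.float64(0.21844336755459293), array([0.00559016, 0.0053035 , 0.00304892, 0.00295141]))
(array([0.57931963, 0.12135406]), np.float64(0.20973135628338277), array([0.00399416, 0.00777385, 0.00334603, 0.00483783, 0.00984925,
       0.00822919, 0.00313211, 0.00172219]))
peg [0.54002571 0.06249251 0.09      ] pivot [0.64021408 0.12793311 0.07      ]
dark [array([ 0.599, -0.437]), array([ 0.554, -0.449]), array([ 0.53, -0.32]), array([ 0.579, -0.304])]
darkbot [array([ 0.576, -0.335]), array([ 0.528, -0.347])]
sand [array([ 0.655, -0.304]), array([ 0.6  , -0.313]), array([ 0.578, -0.215]), array([ 0.635, -0.201])]
c [array([ 0.478, -0.281]), array([ 0.436, -0.259]), array([ 0.447, -0.188]), array([ 0.494, -0.198])]
```

View pics/w0.png

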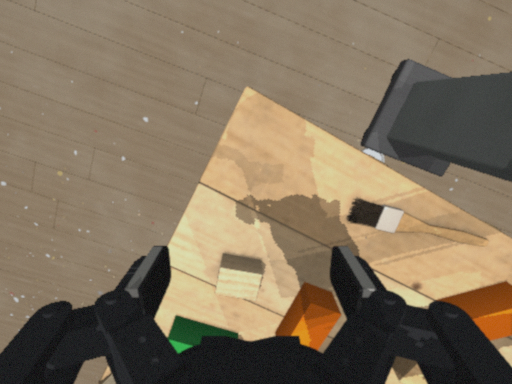

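The wrist camera looks ahead of the fingers and sees the bench's right corner, with the green block at (200,335) and an orange one at (310,315). My coarse estimates are jig at about (0.580, 0.124) with yaw 0.215, latch about 0.22 rad, and dark block at about (0.564, -0.392) with yaw about 0.235. Next I'll work out viewing poses.

```bash
python3 - <<'E'
from h import *
d=get_image('wrist');print(np.array(d['mount']).round(3).tolist(),d['camera_matrix'].tolist() if hasattr(d['camera_matrix'],'tolist') else d['camera_matrix'])
print(px('w0',256,192,0),px('w0',256,300,0))
E
```

```text
[[0.0, -0.948, -0.317, 0.083], [1.0, 0.001, -0.001, 0.0], [0.001, -0.317, 0.948, -0.141], [0.0, 0.0, 0.0, 1.0]] [[279.56425424506176, 0.0, 249.98806343614217], [0.0, 279.56425424506176, 192.09987856032825], [0.0, 0.0, 1.0]]
[ 0.26987066 -0.61009641  0.        ] [ 0.44114081 -0.54528284  0.        ]
```

>>> step_arm([
  [0,0,0,45,38,0,0.5],
  [0,0,0,90,78,0,0.5],
  [0,0,0,135,118,0,0.5],
  [0,0,0,180,158,0,0.5],
  [0,0,0,225,198,0,0.5],
  [0,0,0,265,235,0,0.5],
  [0,0,0,286,253,0,0.5],
  [0,0,0,286,253,0,0.5],
], grip_force=30)

```text
time: 1.2
position: [0.5219, -0.3783, 0.2308]
eef_rot: [[-0.937, -0.35, -0.0], [-0.35, 0.937, 0.0], [0.0, 0.0, -1.0]]
wrist_force: [-1.3, -1.5, -0.0]
gripper_width: 0.0428
gripper_force: 0.0
```

```bash
python3 - <<'E'
from h import *
snap('wrist','w1.png')
E
```

>>> step_arm([
  [0,0,0,0,50,0,0.5],
  [0,0,0,0,105,0,0.5],
  [0,0,0,0,165,0,0.5],
  [0,0,0,0,225,0,0.5],
  [0,0,0,0,285,0,0.5],
  [0,0,0,0,345,0,0.5],
  [0,0,0,0,395,0,0.5],
  [0,0,0,0,430,0,0.5],
])

```text
time: 2.25
position: [0.5201, 0.051, 0.2316]
eef_rot: [[-0.938, -0.347, 0.0], [-0.347, 0.938, 0.0], [-0.001, 0.0, -1.0]]
wrist_force: [-0.1, -0.0, -0.2]
gripper_width: 0.043
gripper_force: 0.0
```

>>> step_arm([
  [0,0,0,10,5,0,0.5],
  [0,0,0,10,5,0,0.5],
  [0,0,0,10,5,0,0.5],
  [0,0,0,10,5,0,0.5],
  [0,0,0,10,5,0,0.5],
  [0,0,0,10,5,0,0.5],
  [0,0,0,10,5,0,0.5],
  [0,0,0,10,5,0,0.5],
])

```text
time: 3.25
position: [0.5305, 0.0551, 0.2313]
eef_rot: [[-0.938, -0.347, -0.0], [-0.347, 0.938, 0.0], [0.0, 0.0, -1.0]]
wrist_force: [0.7, -0.0, 0.1]
gripper_width: 0.0424
gripper_force: 0.0
```

```bash
python3 - <<'E'
from h import *
snap('wrist','w2.png')
a=cv2.imread('pics/w1.png');b=cv2.imread('pics/w2.png')
for n in 'w1','w2': cv2.imwrite(f'pics/{n}b.png',cv2.resize(cv2.imread(f'pics/{n}.png'),None,fx=1.5,fy=1.5,interpolation=cv2.INTER_CUBIC))
E
```

```text
(no output)
```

View pics/w1b.png

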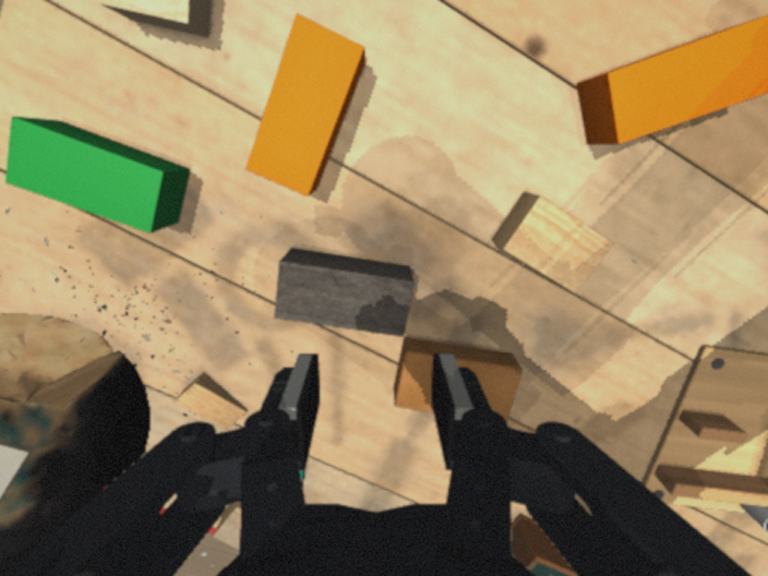

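View pics/w2b.png

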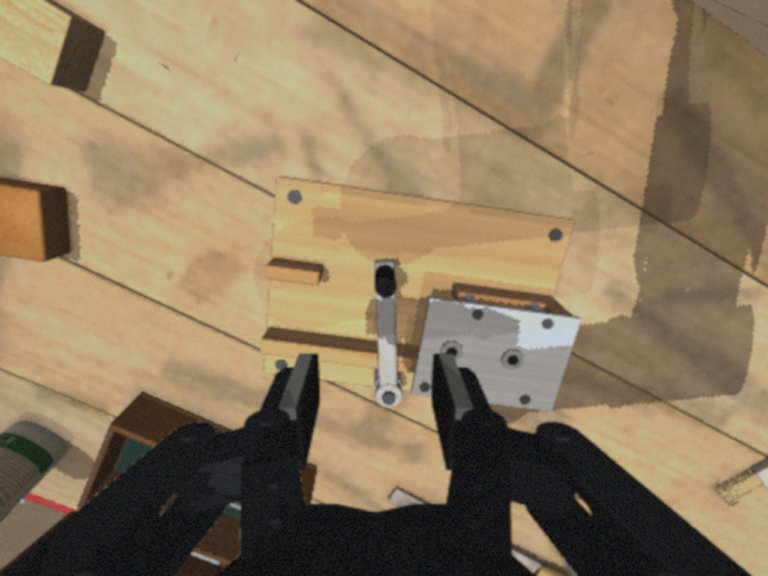

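w1: dark block top corners at (282,262), (412,280), (404,334), (275,318), with the sanding block just to its left-hand end and the orange one clear. w2: base front corners at (277,177) and (573,219), plate corners at (430,297), (579,319), (552,411), (413,394), and peg top about (386,287).

```bash
python3 - <<'E'
from h import *
q=lambda f,u,v,z:px(f,u/1.5-.2,v/1.5-.2,z)
P=[q('w2',*b,.008) for b in [(277,177),(573,219)]]+[q('w2',*b,.070) for b in [(430,297),(579,319),(552,411),(413,394)]]
J=[(-.11,-.147),(-.11,.115),(-.041,-.01),(-.041,.111),(.045,.111),(.045,-.01)]
t,th,e=fitjig(P,J);print(t,th,e.round(4))
R=np.array([[np.cos(th),-np.sin(th)],[np.sin(th),np.cos(th)]])
print('pivot',t+R@[.06,-.026],q('w2',389,397,.07))
pk=q('w2',386,287,.09);j=R.T@(pk[:2]-t);print('peg',pk,j,'phi',np.arctan2(-.026-j[1],.06-j[0]),np.hypot(j[0]-.06,j[1]+.026))
D=[q('w1',*b,.05)[:2] for b in [(282,262),(412,280),(404,334),(275,318)]]
print('dark',fitjig(D,[(-.025,-.055),(-.025,.055),(.025,.055),(.025,-.055)]))
print('sand',[q('w1',*b,.036)[:2].round(3) for b in [(406,350),(522,365),(395,405)]])
print('orange',[q('w1',*b,.05)[:2].round(3) for b in [(247,170),(310,193)]])
E
```

```text
[0.57844179 0.12129986] 0.21935141875275682 [0.0029 0.0029 0.0013 0.0024 0.0009 0.0021]
pivot [0.64266162 0.10897865] [0.63276417 0.10529142 0.07      ]
peg [0.53752834 0.0659211  0.09      ] [-0.05198334 -0.04514919] phi 0.16936222068228454 0.11360880567840827
dark (array([ 0.56261816, -0.39055689]), np.float64(0.21710054733266826), array([0.00311876, 0.00269853, 0.00171502, 0.00084123]))
sand [array([ 0.594, -0.322]), array([ 0.571, -0.219]), array([ 0.65 , -0.311])]
orange [array([ 0.492, -0.491]), array([ 0.491, -0.442])]
```

>>> step_arm([
  [0,0,0.035,7,10,0,0.5],
  [0,0,0.035,7,10,-50,0.5],
  [0,0,0.035,7,10,-95,0.5],
  [0,0,0.035,7,10,-130,0.5],
  [0,0,0.035,7,10,-150,0.5],
  [0,0,0.035,7,10,-158,0.5],
  [0,0,0.035,7,10,-158,0.4],
  [0,0,0.035,7,10,-158,0.1],
], grip_force=25)

```text
time: 4.3
position: [0.5382, 0.0655, 0.0743]
eef_rot: [[-0.925, -0.381, 0.002], [-0.381, 0.925, 0.001], [-0.002, -0.0, -1.0]]
wrist_force: [-0.3, 0.5, 0.3]
gripper_width: 0.0174
gripper_force: 0.0
```

```bash
python3 - <<'E'
import numpy as np
a0=.388;c=lambda a:113*np.array([-np.cos(a),-np.sin(a)])
for k in np.r_[np.arange(1,16)*.1,1.55]: print(round(k,2),(c(a0+k)-c(a0)).round(1))
E
```

```text
0.1 [  4.8 -10.2]
0.2 [ 10.6 -19.9]
0.3 [ 17.3 -29. ]
0.4 [ 24.9 -37.4]
0.5 [ 33.3 -44.9]
0.6 [ 42.4 -51.6]
0.7 [ 52.1 -57.3]
0.8 [ 62.4 -62.1]
0.9 [ 73.1 -65.8]
1.0 [ 84.1 -68.4]
1.1 [ 95.3 -69.9]
1.2 [106.5 -70.2]
1.3 [117.8 -69.5]
1.4 [129.  -67.6]
1.5 [139.8 -64.6]
1.55 [145.2 -62.7]
```

>>> step_arm([
  [0,0,0,0,0,0,0],
  [0,0,0,0,0,0,0],
  [0,0,0.1,5,-10,0,0],
  [0,0,0.2,11,-20,0,0],
  [0,0,0.3,17,-29,0,0],
  [0,0,0.4,25,-37,0,0],
  [0,0,0.5,33,-45,0,0],
  [0,0,0.6,42,-52,0,0],
])

```text
time: 5.3
position: [0.5811, 0.0134, 0.0743]
eef_rot: [[-0.546, -0.838, 0.003], [-0.838, 0.546, 0.001], [-0.003, -0.002, -1.0]]
wrist_force: [2.8, 4.3, 1.7]
gripper_width: 0.0147
gripper_force: 24.5
```

>>> step_arm([
  [0,0,0.1,10,-6,0,0],
  [0,0,0.2,20,-10,0,0],
  [0,0,0.3,31,-14,0,0],
  [0,0,0.4,42,-17,0,0],
  [0,0,0.5,53,-18,0,0],
  [0,0,0.6,64,-19,0,0],
  [0,0,0.7,75,-18,0,0],
  [0,0,0.8,87,-16,0,0],
])

```text
time: 6.3
position: [0.6676, -0.0033, 0.0744]
eef_rot: [[0.22, -0.975, 0.002], [-0.975, -0.22, -0.0], [0.001, -0.002, -1.0]]
wrist_force: [0.3, -1.0, 3.2]
gripper_width: 0.0148
gripper_force: 24.7
```

>>> step_arm([
  [0,0,0,0,0,0,0.4],
  [0,0,0,0,0,10,0.6],
  [0,0,0,0,0,50,0.6],
  [0,0,0,-10,-40,90,0.7],
  [0,0,0,-25,-95,90,0.8],
  [0,0,0,-42,-155,90,0.8],
  [0,0,0,-59,-215,90,0.8],
  [0,0,0,-75,-275,90,0.8],
])

```text
time: 7.3
position: [0.5902, -0.2794, 0.1643]
eef_rot: [[0.216, -0.976, 0.001], [-0.976, -0.216, -0.0], [0.0, -0.001, -1.0]]
wrist_force: [0.3, -1.1, 0.8]
gripper_width: 0.0685
gripper_force: 0.0
```

>>> step_arm([
  [0,0,0,-15,-55,0,0.8],
  [0,0,0,-25,-95,0,0.8],
  [0,0,0,-29,-113,0,0.8],
  [0,0,0,-29,-113,0,0.8],
  [0,0,0,-29,-113,0,0.8],
  [0,0,0,-29,-113,0,0.8],
  [0,0,0,-29,-113,0,0.8],
  [0,0,0,-29,-113,0,0.8],
])

```text
time: 8.3
position: [0.5627, -0.3904, 0.1634]
eef_rot: [[0.218, -0.976, 0.0], [-0.976, -0.218, 0.0], [-0.0, -0.0, -1.0]]
wrist_force: [-0.1, 0.1, -0.3]
gripper_width: 0.0683
gripper_force: 0.0
```

```bash
python3 - <<'E'
from h import *
s=snap('wrist','w3.png')
cv2.imwrite('pics/w3b.png',cv2.resize(cv2.imread('pics/w3.png'),None,fx=1.5,fy=1.5,interpolation=cv2.INTER_CUBIC))
E
```

```text
(no output)
```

View pics/w3b.png

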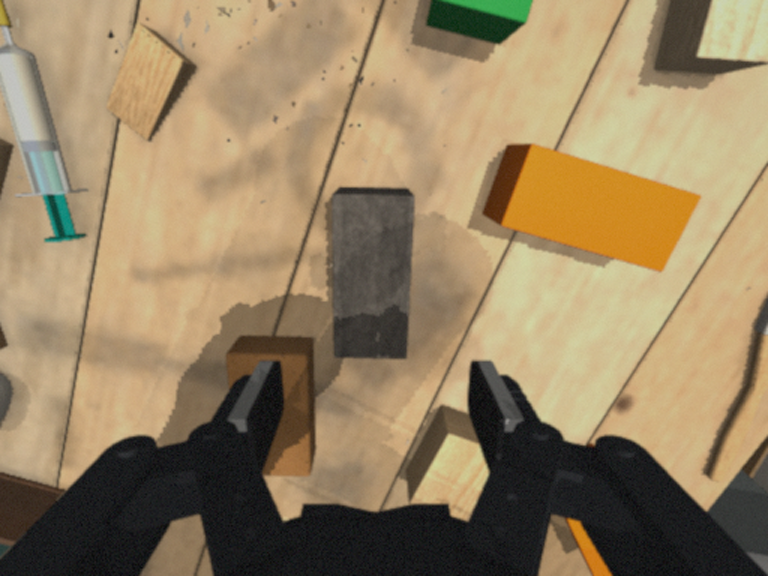

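The dark block lies squarely below the open fingers, top corners at (333,196), (413,196), (406,357), (334,356), and the finger paths are clear.

```bash
python3 - <<'E'
from h import *
q=lambda f,u,v,z:px(f,u/1.5-.2,v/1.5-.2,z)
# image left = world +x side (tool y to right points -x)
D=[q('w3',*b,.05)[:2] for b in [(333,196),(413,196),(406,357),(334,356)]]
print(np.round(D,3).tolist(),fitjig(D,[(.025,-.055),(-.025,-.055),(-.025,.055),(.025,.055)]))
E
```

```text
[[0.598, -0.439], [0.551, -0.449], [0.53, -0.344], [0.577, -0.334]] (array([ 0.56414293, -0.3915928 ]), np.float64(0.20156687049265842), array([0.00257032, 0.00171123, 0.00201326, 0.00178251]))
```

>>> step_arm([
  [0,0,-0.01,1,-1,-40,0.8],
  [0,0,-0.01,1,-1,-85,0.8],
  [0,0,-0.01,1,-1,-120,0.8],
  [0,0,-0.01,1,-1,-137,0.8],
  [0,0,-0.01,1,-1,-137,0.6],
  [0,0,-0.01,1,-1,-137,0],
  [0,0,-0.01,1,-1,-137,0],
  [0,0,-0.01,1,-1,-137,0],
], grip_force=40)

```text
time: 9.35
position: [0.5639, -0.3921, 0.0273]
eef_rot: [[0.207, -0.978, 0.001], [-0.978, -0.207, -0.0], [0.001, -0.001, -1.0]]
wrist_force: [0.4, 0.1, -1.3]
gripper_width: 0.0491
gripper_force: 44.4
```

>>> step_arm([
  [0,0,0,0,0,0,0],
  [0,0,0,0,0,20,0],
  [0,0,0,0,0,60,0],
  [0,0,0,0,0,100,0],
  [0,0,0,0,0,115,0],
  [0,0,0,-2,30,115,0],
  [0,0,0,-5,80,115,0],
  [0,0,0,-10,135,115,0],
])

```text
time: 10.35
position: [0.5527, -0.2558, 0.1402]
eef_rot: [[0.206, -0.979, -0.001], [-0.979, -0.206, 0.0], [-0.001, 0.001, -1.0]]
wrist_force: [0.7, 0.1, -1.2]
gripper_width: 0.0493
gripper_force: 44.6
```

>>> step_arm([
  [0,0,0.01,-6,50,0,0],
  [0,0,0.01,-13,105,0,0],
  [0,0,0.01,-21,160,0,0],
  [0,0,0.01,-29,215,0,0],
  [0,0,0.01,-36,270,0,0],
  [0,0,0.01,-41,305,0,0],
  [0,0,0.01,-42,320,0,0],
  [0,0,0.01,-42,322,0,0],
])

```text
time: 11.35
position: [0.5112, 0.0655, 0.1409]
eef_rot: [[0.218, -0.976, -0.001], [-0.976, -0.218, -0.0], [0.0, 0.001, -1.0]]
wrist_force: [-0.8, -0.5, -1.1]
gripper_width: 0.049
gripper_force: 44.6
```

>>> step_arm([
  [0,0,0,0,0,-30,0],
  [0,0,0,0,0,-65,0],
  [0,0,0,0,0,-90,0],
  [0,0,0,0,0,-100,0],
  [0,0,0,0,0,-105,0],
  [0,0,0,0,0,-106,0],
  [0,0,0,0,0,-106,0],
  [0,0,0,0,0,-106,0],
])

```text
time: 12.35
position: [0.5119, 0.0653, 0.036]
eef_rot: [[0.217, -0.976, 0.001], [-0.976, -0.217, 0.001], [-0.0, -0.001, -1.0]]
wrist_force: [0.1, 0.7, -1.1]
gripper_width: 0.0491
gripper_force: 44.5
```

>>> step_arm([
  [0,0,0,0,0,-1,0],
  [0,0,0,0,0,-1,0.6],
  [0,0,0,0,0,-1,0.75],
  [0,0,0,0,0,-1,0.75],
  [0,0,0,0,0,20,0.75],
  [0,0,0,0,0,60,0.75],
  [0,0,0,0,0,110,0.75],
  [0,0,0,0,0,125,0.75],
])

```text
time: 13.35
position: [0.513, 0.0656, 0.1637]
eef_rot: [[0.218, -0.976, 0.005], [-0.976, -0.218, 0.002], [-0.001, -0.005, -1.0]]
wrist_force: [0.2, -0.2, 0.0]
gripper_width: 0.0643
gripper_force: 0.0
```

>>> step_arm([
  [0,0,0,0,0,0,0.75],
  [0,0,0,0,0,0,0.75],
  [0,0,0,0,0,0,0.75],
  [0,0,0,0,0,0,0.75],
  [0,0,0,0,0,0,0.75],
  [0,0,0,0,0,0,0.75],
  [0,0,0,0,0,0,0.75],
  [0,0,0,0,0,0,0.75],
])

```text
time: 14.35
position: [0.5115, 0.0651, 0.1603]
eef_rot: [[0.217, -0.976, 0.0], [-0.976, -0.217, 0.0], [-0.0, -0.0, -1.0]]
wrist_force: [0.5, 0.5, -0.2]
gripper_width: 0.0643
gripper_force: 0.0
```

```bash
python3 - <<'E'
from h import *
snap('wrist','w4.png')
cv2.imwrite('pics/w4b.png',cv2.resize(cv2.imread('pics/w4.png'),None,fx=1.5,fy=1.5,interpolation=cv2.INTER_CUBIC))
print(read_state()['position'])
E
```

```text
[0.51149208 0.06506322 0.16035966]
```

View pics/w4b.png

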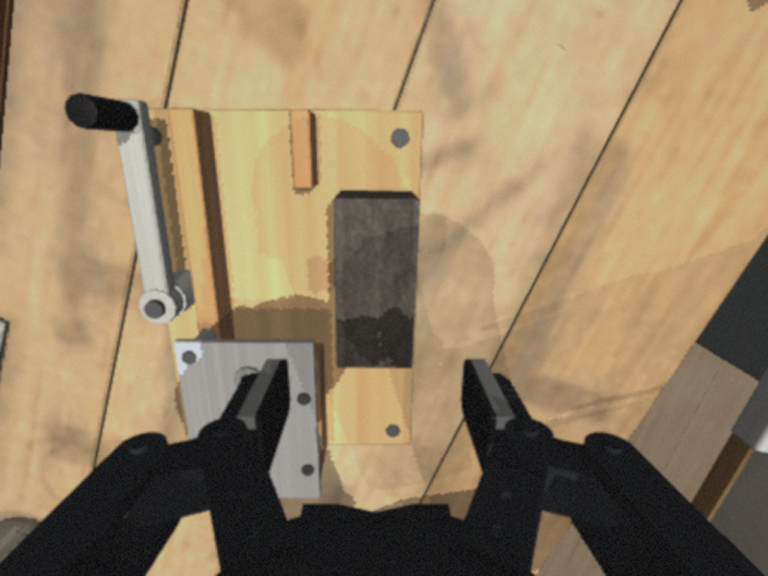

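The block lies on the apron, top corners (334,198), (419,198), (411,367), (337,366). The fence end is at (303,189), plate corners at (176,342) and (313,340), base corners at (422,111) and (410,443), and the latch is open.

```bash
python3 - <<'E'
from h import *
q=lambda u,v,z:px('w4',u/1.5-.2,v/1.5-.2,z)[:2]
P=[q(422,111,.008),q(410,443,.008),q(176,342,.07),q(313,340,.07),q(321,497,.07),q(304,188,.038),q(293,188,.038)]
J=[(-.11,-.147),(-.11,.115),(.045,-.01),(-.041,-.01),(-.041,.111),(-.04,-.099),(-.028,-.099)]
t,th,e=fitjig(P,J)
R=np.array([[np.cos(th),-np.sin(th)],[np.sin(th),np.cos(th)]]); print(t,th,((np.array(P)-t)@R-J).round(4).tolist())
D=[q(*b,.058) for b in [(334,198),(419,198),(411,367),(337,366)]]
d,dy,e=fitjig(D,[(.025,-.055),(-.025,-.055),(-.025,.055),(.025,.055)]);print(d,dy,e,'in jig',R.T@(d-t))
E
```

```text
[0.57901256 0.12086408] 0.22159363554861217 [[0.0001, 0.003], [0.0017, -0.0014], [-0.0035, 0.0], [-0.0007, -0.0011], [-0.0004, -0.002], [0.004, 0.0008], [-0.0012, 0.0007]]
[0.51037221 0.06404978] 0.2063287078057753 [0.00156813 0.0009965  0.00135679 0.00134882] in jig [-0.07944889 -0.04033901]
```

>>> step_arm([
  [0,0,0.002,0,-1,-45,0.75],
  [0,0,0.002,0,-1,-90,0.75],
  [0,0,0.002,0,-1,-112,0.75],
  [0,0,0.002,0,-1,-119,0.75],
  [0,0,0.002,0,-1,-119,0.6],
  [0,0,0.002,0,-1,-119,0],
  [0,0,0.002,0,-1,-119,0],
  [0,0,0.002,0,-1,-119,0],
], grip_force=30)

```text
time: 15.4
position: [0.5118, 0.0642, 0.042]
eef_rot: [[0.219, -0.976, 0.001], [-0.976, -0.219, 0.001], [-0.0, -0.001, -1.0]]
wrist_force: [-1.5, 1.0, 2.1]
gripper_width: 0.0493
gripper_force: 32.6
```

>>> step_arm([
  [0,0,0,0,0,0,0],
  [0,0,0,4.9,1.1,0,0],
  [0,0,0,12,2.7,0,0],
  [0,0,0,20,4.5,0,0],
  [0,0,0,28,6.3,0,0],
  [0,0,0,36,8.1,0,0],
  [0,0,0,42,9.4,0,0],
  [0,0,0,42,9.4,0,0],
])

```text
time: 16.4
position: [0.5519, 0.0722, 0.042]
eef_rot: [[0.219, -0.976, -0.003], [-0.976, -0.219, -0.002], [0.001, 0.004, -1.0]]
wrist_force: [-7.9, -2.8, 15.3]
gripper_width: 0.0494
gripper_force: 33.9
```

>>> step_arm([
  [0,0,0,0,0,1.5,0],
  [0,0,0,0,0,1.5,0],
  [0,0,0,0,0,1.5,0],
  [0,0,0,3,0.7,1.5,0],
  [0,0,0,6,1.4,1.5,0],
  [0,0,0,9,2,1.5,0],
  [0,0,0,9,2,1.5,0],
  [0,0,0,9,2,1.5,0],
])

```text
time: 17.4
position: [0.5624, 0.0754, 0.0427]
eef_rot: [[0.219, -0.976, -0.0], [-0.976, -0.219, -0.0], [0.0, 0.0, -1.0]]
wrist_force: [0.3, 0.3, -0.7]
gripper_width: 0.049
gripper_force: 32.2
```

>>> step_arm([
  [0,0,0,4,1,0,0],
  [0,0,0,8,2,0,0],
  [0,0,0,12,2.8,0,0],
  [0,0,0,16,3.6,0,0],
  [0,0,0,20,4.5,0,0],
  [0,0,0,24,5.4,0,0],
  [0,0,0,26,5.9,0,0],
  [0,0,0,26,5.9,0,0],
])

```text
time: 18.4
position: [0.5886, 0.0814, 0.0427]
eef_rot: [[0.219, -0.976, -0.0], [-0.976, -0.219, 0.0], [-0.0, 0.0, -1.0]]
wrist_force: [0.4, 0.8, -1.4]
gripper_width: 0.0492
gripper_force: 32.2
```

>>> step_arm([
  [0,0,0,0,0,-0.5,0.7],
  [0,0,0,0,0,-0.5,0.7],
  [0,0,0,0,0,10,0.7],
  [0,0,0,0,0,50,0.7],
  [0,0,0,2,-10,90,0.5],
  [0,0,0,9,-40,90,0],
  [0,0,0,16,-75,90,0],
  [0,0,0,19,-87,90,0],
])

```text
time: 19.4
position: [0.6077, -0.0071, 0.1338]
eef_rot: [[0.218, -0.976, 0.001], [-0.976, -0.218, 0.0], [0.0, -0.001, -1.0]]
wrist_force: [0.2, -0.1, 0.4]
gripper_width: -0.0001
gripper_force: 0.0
```

>>> step_arm([
  [0,0,0,0,0,0,0],
  [0,0,0,0,0,-30,0],
  [0,0,0,0,0,-65,0],
  [0,0,0,0,0,-90,0],
  [0,0,0,0,0,-103,0],
  [0,0,0,0,0,-103,0],
  [0,0,0,0,0,-103,0],
  [0,0,0,0,0,-103,0],
])

```text
time: 20.4
position: [0.6082, -0.0054, 0.031]
eef_rot: [[0.219, -0.976, 0.002], [-0.976, -0.219, 0.0], [-0.0, -0.002, -1.0]]
wrist_force: [0.9, 0.8, -0.8]
gripper_width: -0.0
gripper_force: 0.0
```

```bash
python3 - <<'E'
from h import *
snap('wrist','w5.png');a=snap('side','d5.png')['img'][185:305,170:290]
w=cv2.imread('pics/w5.png')
cv2.imwrite('pics/w5b.png',np.hstack([cv2.resize(w,(512,384)),cv2.resize(a[:,:,::-1],(288,384),interpolation=cv2.INTER_CUBIC)]))
s=read_state();print(s['position'],s['wrist_force'])
E
```

```text
[ 0.60792487 -0.00551798  0.03064595] [ 0.55854621  0.06829781 -0.04941372]
```

View pics/w5b.png

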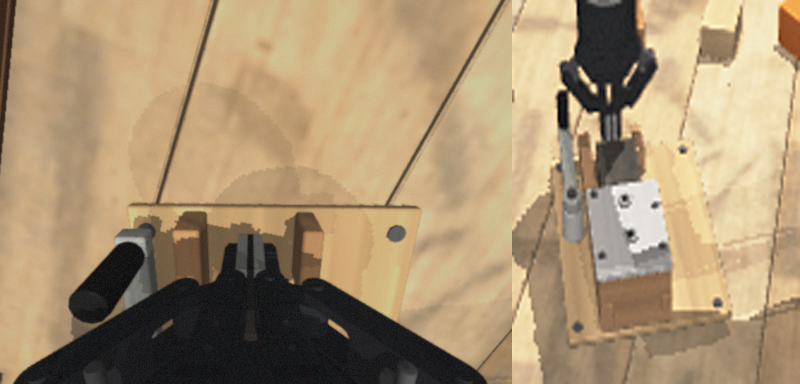

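The wrist view (left) shows the closed fingers at (250,245) between the fences. The side view (right) shows the block in the slot just ahead of them, with the latch clear. Now I push along the slot.

>>> step_arm([
  [0,0,0,-2.2,9.8,0,0],
  [0,0,0,-4.4,19.5,0,0],
  [0,0,0,-6.2,27.3,0,0],
  [0,0,0,-7.9,35.1,0,0],
  [0,0,0,-9.7,42.9,0,0],
  [0,0,0,-11.4,50.7,0,0],
  [0,0,0,-13.2,58.5,0,0],
  [0,0,0,-15,66.3,0,0],
])

```text
time: 21.5
position: [0.5924, 0.0611, 0.0298]
eef_rot: [[0.219, -0.976, 0.0], [-0.976, -0.219, -0.0], [0.0, 0.0, -1.0]]
wrist_force: [0.6, -1.0, 2.5]
gripper_width: -0.0004
gripper_force: 0.9
```

>>> step_arm([
  [0,0,0,-1.1,4.9,0,0],
  [0,0,0,-2.2,9.8,0,0],
  [0,0,0,-3.3,14.6,0,0],
  [0,0,0,-4.4,19.5,0,0],
  [0,0,0,-5.5,24.4,0,0],
  [0,0,0,-6.2,27.3,0,0],
  [0,0,0,-6.6,29.3,0,0],
  [0,0,0,-6.6,29.3,0,0],
])

```text
time: 22.5
position: [0.5857, 0.0902, 0.0296]
eef_rot: [[0.219, -0.976, -0.0], [-0.976, -0.219, 0.0], [-0.0, 0.0, -1.0]]
wrist_force: [-0.1, 0.1, 0.6]
gripper_width: 0.0001
gripper_force: 0.0
```

>>> step_arm([
  [0,0,0,-0.2,1,0,0],
  [0,0,0,-0.4,2,0,0],
  [0,0,0,-0.7,3,0,0],
  [0,0,0,-0.9,4,0,0],
  [0,0,0,-1.1,5,0,0],
  [0,0,0,-1.1,5,0,0],
  [0,0,0,-1.1,5,0,0],
  [0,0,0,-1.1,5,0,0],
])

```text
time: 23.5
position: [0.5848, 0.095, 0.0298]
eef_rot: [[0.219, -0.976, 0.0], [-0.976, -0.219, 0.0], [-0.0, -0.0, -1.0]]
wrist_force: [-0.7, -0.5, -0.6]
gripper_width: -0.0001
gripper_force: 0.0
```

>>> step_arm([
  [0,0,0,-0.2,1,0,0],
  [0,0,0,-0.4,2,0,0],
  [0,0,0,-0.7,3,0,0],
  [0,0,0,-0.7,3,0,0],
  [0,0,0,-0.7,3,0,0],
  [0,0,0,-0.7,3,0,0],
  [0,0,0,-0.7,3,0,0],
  [0,0,0,-0.7,3,0,0],
])

```text
time: 24.5
position: [0.5837, 0.0966, 0.0298]
eef_rot: [[0.219, -0.976, -0.001], [-0.976, -0.219, -0.002], [0.001, 0.001, -1.0]]
wrist_force: [0.1, -6.7, 2.4]
gripper_width: -0.0001
gripper_force: 3.7
```

>>> step_arm([
  [0,0,0,-0.3,1.5,0,0],
  [0,0,0,-0.3,1.5,0,0],
  [0,0,0,-0.3,1.5,0,0],
  [0,0,0,-0.3,1.5,0,0],
  [0,0,0,0.5,-2,0,0],
  [0,0,0,2.2,-9.8,0,0],
  [0,0,0,4.4,-19.5,0,0],
  [0,0,0,4.4,-19.5,40,0],
])

```text
time: 25.5
position: [0.5864, 0.0769, 0.0673]
eef_rot: [[0.218, -0.976, -0.006], [-0.976, -0.218, -0.002], [0.001, 0.006, -1.0]]
wrist_force: [-0.2, -0.1, 0.8]
gripper_width: 0.0002
gripper_force: 0.0
```

>>> step_arm([
  [0,0,0,0,0,40,0],
  [0,0,0,0,0,65,0.3],
  [0,0,0,25,-26,65,0.5],
  [0,0,0,60,-60,65,0.5],
  [0,0,0,79.5,-80.5,65,0.5],
  [0,0,0,79.5,-80.5,65,0.5],
  [0,0,0,79.5,-80.5,65,0.5],
  [0,0,0,79.5,-80.5,65,0.5],
], grip_force=25)

```text
time: 26.5
position: [0.6675, -0.0014, 0.135]
eef_rot: [[0.22, -0.976, 0.0], [-0.976, -0.22, 0.0], [-0.0, -0.0, -1.0]]
wrist_force: [0.7, -0.0, 0.3]
gripper_width: 0.0423
gripper_force: 0.0
```

>>> step_arm([
  [0,0,0,0,-2,-25,0.5],
  [0,0,0,0,-2,-50,0.5],
  [0,0,0,0,-2,-61,0.5],
  [0,0,0,0,-2,-61,0.2],
  [0,0,0,0,-2,-61,0],
  [0,0,0,0,-2,-61,0],
  [0,0,0,0,-2,-61,0],
  [0,0,0,0,-2,-61,0],
])

```text
time: 27.5
position: [0.6684, -0.0037, 0.0745]
eef_rot: [[0.219, -0.976, 0.001], [-0.976, -0.219, 0.0], [-0.0, -0.001, -1.0]]
wrist_force: [-1.2, 2.0, 3.0]
gripper_width: 0.0145
gripper_force: 24.9
```

```bash
python3 - <<'E'
import numpy as np
a0=1.789;c=lambda a:113*np.array([-np.cos(a),-np.sin(a)])
for k in np.r_[np.arange(1,16)*.1,1.57,1.6]: print(round(k,2),(c(a0-k)-c(a0)).round(1))
E
```

```text
0.1 [-11.1  -1.9]
0.2 [-22.4  -2.7]
0.3 [-33.7  -2.3]
0.4 [-44.9  -0.8]
0.5 [-55.9   1.8]
0.6 [-66.6   5.5]
0.7 [-76.8  10.2]
0.8 [-86.6  15.9]
0.9 [-95.7  22.6]
1.0 [-104.1   30.1]
1.1 [-111.7   38.5]
1.2 [-118.4   47.5]
1.3 [-124.2   57.2]
1.4 [-129.    67.5]
1.5 [-132.8   78.1]
1.57 [-134.8   85.8]
1.6 [-135.4   89.1]
```

>>> step_arm([
  [0,0,-0.1,-11,-2,0,0],
  [0,0,-0.2,-22,-3,0,0],
  [0,0,-0.3,-34,-2,0,0],
  [0,0,-0.4,-45,-1,0,0],
  [0,0,-0.5,-56,2,0,0],
  [0,0,-0.6,-67,5,0,0],
  [0,0,-0.7,-77,10,0,0],
  [0,0,-0.8,-87,16,0,0],
])

```text
time: 28.5
position: [0.5817, 0.0124, 0.0746]
eef_rot: [[-0.549, -0.835, 0.002], [-0.835, 0.549, 0.0], [-0.002, -0.002, -1.0]]
wrist_force: [1.1, 4.3, 0.9]
gripper_width: 0.0147
gripper_force: 24.8
```

>>> step_arm([
  [0,0,-0.1,-9,7,0,0],
  [0,0,-0.2,-17,14,0,0],
  [0,0,-0.3,-25,22,0,0],
  [0,0,-0.4,-32,31,0,0],
  [0,0,-0.5,-37,41,0,0],
  [0,0,-0.6,-42,51,0,0],
  [0,0,-0.7,-46,62,0,0],
  [0,0,-0.7,-46,62,0,0],
])

```text
time: 29.5
position: [0.5344, 0.0744, 0.0744]
eef_rot: [[-0.958, -0.288, -0.0], [-0.288, 0.958, -0.0], [0.0, -0.0, -1.0]]
wrist_force: [-5.1, 2.2, 5.5]
gripper_width: 0.0142
gripper_force: 25.3
```

>>> step_arm([
  [0,0,-0.02,-0.6,2,0,0],
  [0,0,-0.04,-1.2,4,0,0],
  [0,0,-0.06,-1.8,6.5,0,0],
  [0,0,-0.08,-2.3,9,0,0],
  [0,0,-0.09,-2.6,10,0,0],
  [0,0,-0.09,-2.6,10,0,0],
  [0,0,-0.09,-2.6,10,0,0],
  [0,0,-0.09,-2.6,10,0,0],
])

```text
time: 30.5
position: [0.5318, 0.0837, 0.0744]
eef_rot: [[-0.98, -0.201, -0.001], [-0.201, 0.98, -0.0], [0.001, -0.0, -1.0]]
wrist_force: [-5.4, 1.9, 6.3]
gripper_width: 0.0148
gripper_force: 25.3
```

>>> step_arm([
  [0,0,-0.01,0.2,1.5,0,0],
  [0,0,-0.02,0.2,3,0,0],
  [0,0,-0.03,0.2,4,0,0],
  [0,0,-0.03,0.2,4,0,0],
  [0,0,-0.03,0.2,4,0,0],
  [0,0,-0.03,0.2,4,0,0],
  [0,0,-0.03,0.2,4,0,0],
  [0,0,-0.03,0.2,4,0,0],
])

```text
time: 31.5
position: [0.5317, 0.0857, 0.0744]
eef_rot: [[-0.985, -0.171, -0.002], [-0.171, 0.985, -0.003], [0.002, -0.003, -1.0]]
wrist_force: [-1.6, -8.8, 7.5]
gripper_width: 0.0149
gripper_force: 25.5
```

Contact with the stop: about 9 N back at the peg, so the latch is shut. I open, rise and look.

>>> step_arm([
  [0,0,0,0,-2,0,0],
  [0,0,0,0,-2,0,0.35],
  [0,0,0,0,-2,0,0.35],
  [0,0,0,0,-2,30,0.35],
  [0,0,0,0,-2,80,0.35],
  [0,0,0,0,-2,130,0.35],
  [0,0,0,0,-2,150,0.35],
  [0,0,0,0,-2,150,0.35],
])

```text
time: 32.5
position: [0.5335, 0.0864, 0.2257]
eef_rot: [[-0.985, -0.171, 0.004], [-0.171, 0.985, 0.002], [-0.004, 0.001, -1.0]]
wrist_force: [-0.1, 0.4, 0.3]
gripper_width: 0.03
gripper_force: 0.0
```

```bash
python3 - <<'E'
from h import *
snap('wrist','w6.png')
cv2.imwrite('pics/w6b.png',cv2.resize(cv2.imread('pics/w6.png')[80:330,100:440],None,fx=2.3,fy=2.3,interpolation=cv2.INTER_CUBIC))
s=read_state();print(s['position'],s['time'])
E
```

```text
[0.53270778 0.08616801 0.224166  ] 32.55
```

View pics/w6b.png

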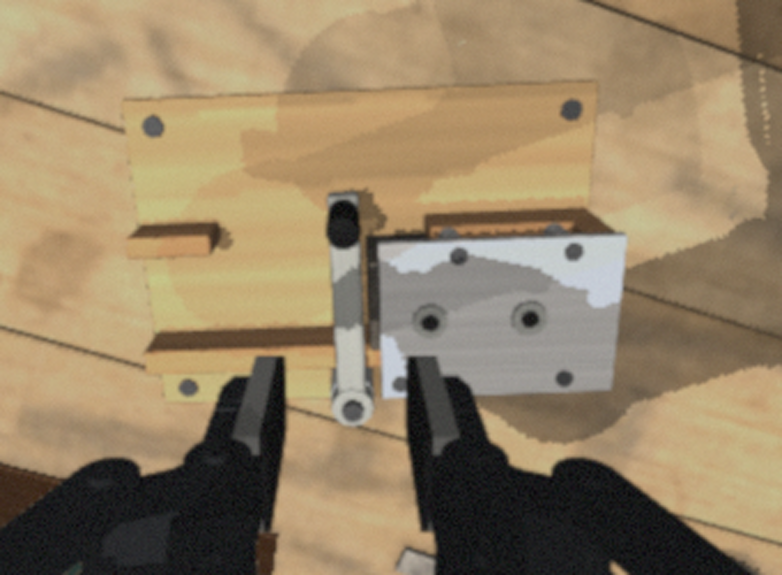

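The latch lies parallel to the plate edge, from (345,205) to (350,408). The block shows only as a thin dark strip between latch and plate at (372,290), and the gripper is clear. I'm handing in.

```bash
python3 -c "
from bench import *
print(sign_off())"
```

```text
the job is handed in; nothing more can be done
None
```

The block is in the slot against the end stop and the latch arm is shut behind it; the other blocks were not touched, and the job was handed in at about 32.6 s (no verdict was returned).

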